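# Seat the blue D-shaped tube block in the dry-block heater

### The arm

A 6-joint arm with a two-finger parallel gripper is mounted at the origin on the work surface. World frame = base frame: x ahead of the robot, y to its left, z up, the work surface at z = 0. Lengths are in mm, angles in degrees, forces in N, time in s.
With the tool pointing down it reaches from about 350 to 850 mm from the base axis. Payload 8.1 kg.
Tool frame: the origin (TCP) lies at the very end of the fingers, on their centre line; the grasp point (between the pads) lies 19 mm behind it (tcp_to_grasp is the distance from the TCP to the grasp point, in mm); z points along the fingers, x is the direction in which the jaws open and shut, and the axes are right-handed (so a half turn about z gives the same grasp; the last joint's range is limited). The gripper opens to 85 mm and grips with 20 to 120 N. Pads are 22 mm wide; open, the fingers measure 114 mm over their backs; the gripper's body (76 mm by 85 mm) begins 54 mm behind the grasp point. The pads swing forward as they close: fully open they stand 13 mm farther back than shut.
Start: joints at [-77.544, 7.471, 85.268, -0, 87.261, -4.893], TCP at [178.937, -572.701, 231.292] pointing down, gripper open.
Joint ranges: [-169.43, 169.43], [-51.17, 129.36], [1.28, 143.12], [-76.62, 256.62], [0, 156.53], [-152.29, 152.29]. Speed limits (degrees/s): [136.94, 136.94, 159.86, 180, 180, 180].

### API

Orientations are given as [roll, pitch, yaw] about the fixed x, y, z axes, in that order (R = Rz(yaw) Ry(pitch) Rx(roll)).
In Python, from bench import * gives the robot as it stands. The module is installed in compiled form; this text tells all that it offers.
- The arm moves only by the tool apply_moves, never from a script. Its argument "targets" is text: rows parted by semicolons, each of 7 numbers parted by spaces: the turn, a rotation vector about the tool's x, y, z in rad, then the shift along the tool's x, y, z in cm, then the finger opening in cm, from 0 to 8.54. A call has exactly 5 rows; each row is the pose to reach, as a shift and turn from the pose commanded when the call began, along the tool's axes at that moment; what a row does not reach only later rows make up. A row lasts 1/10 s, in which the tool goes at most 50 mm and 8.59 degrees, less where a joint would pass 70% of its speed; a pose out of reach is approached as far as the arm can. A call with a gripper value outside its range is refused whole. The fingers move at their own pace and stop on an object; "force" is the grip in N (left out, the last holds). Time passes only in rows, so rows that repeat a pose let the fingers close, or fill a call up. It gives the time, the measured TCP pose, the force and the opening at its end, in the units of the state.
- sense(): the state, without advancing time (a new reading comes with each control period).
- snapshot(name): name is "scene" or "top" or "wrist"; returns the picture (400x640x3 uint8, red, green, blue); there is no depth.
- camera_model(name): a dict with "fx", "fy", "cx", "cy" (pixels), "position" and "attitude" of the camera in the world; the wrist camera has in their place "T_tool_cam" (4x4, takes a point from camera to tool coordinates, whose origin is the TCP and whose axes are the tool frame's). Camera axes: x right, y up, looking along -z (the intrinsics and any distortion apply to the point x, -y, -z); pixel columns grow to the right and rows downward; lengths in mm; the calibration is good to about 2 mm. A picture is of the moment at which its call begins: read the wrist's pose just before it. camera_model takes no time and is no camera call.
- hand_in(): hands the job in, once; it reports no verdict.
Trained networks look in the newest picture that a camera, given by its name, has taken for a name from the list of things; names that differ only in an ending like _2 or _b are one class to them, and where a whole thing is asked for, a point or a joint stands for the part that bears it (a point fixed in the world has none). Each returns a list of dicts, best first, with "confidence" (0 to 1); they miss things now and then, are a little off and sometimes report something else, mostly with a low value. They report only what shows in the picture. A call takes as long as a camera call. They do not tell look-alikes from the thing itself.
- recognise(camera, query): "at" ([row, column] in pixels, amid what is visible of it).
- place_of(camera, query): "at" ([row, column] in pixels: a listed point, or the origin of a listed thing).
The state is a dict: "time": time; "joint_pos": joint angles; "qd": joint speeds; "joint_efforts": joint torques, N m; "tool_pos": TCP position; "tcp_rot": TCP orientation; "ft_force": force on the tool from outside, world axes, zero at the start; "wrist_torque": the same for the moment, N m; "finger_gap": finger opening in mm.
Only numpy, scipy, OpenCV 4.12 (cv2) and the standard library are available. Lean on these libraries where they do the work, as an engineer would, in place of code of your own. Each camera call takes 0.05 s, during which the arm holds its last target. There are 200 camera calls.

### The job

Take the tube block with the blue tab, turn it until its flat side matches the flat side of the D-shaped nest on the heater, and lower it gently, without dropping it, fully home onto the floor of the nest. Leave it there upright and let go; leave the green and orange blocks where they are.

Things in the scene. Friction and masses are not known exactly. Their poses are not given: they have to be found in the camera images.
- block_blue: loose aluminium D block, 40 mm tall: 60 mm circle cut by a flat, 36 mm deep (x), 60 wide (y), dark tube holes on top, foot bevelled 4 mm, 0.16 kg. Blue upright tab on top over the origin: 12 mm thick (x), 36 long (y), 32 high (top at 72 mm); a small blue bar points from it to the flat. Origin: underside, 18 mm from both the flat and the far round side. x points to the flat, z up
- block_green: same shape, size and axes as the blue block, but with a green tab and bar; not wanted, leave it alone
- block_orange: same shape, size and axes as the blue block, but with an orange tab and bar; not wanted, leave it alone
- nest (a point): centre of the copper floor of the dark D nest, 40 mm above the bench, on a fixed white heater (130 x 190 mm, deck 40 mm high); the block's origin belongs here. x points to the nest's flat wall, z up. Wall 30 mm high, 10 thick, 6 mm play round a block on all sides; enters only flat to flat within about 15 degrees; seated, it stands 10 mm above the rim. Console 68 mm high lies 70-126 mm off along +y
Not all that is in view belongs to the job. Leave any red look-alike of the part that bears nest alone.

How it is judged:
By the outcome, as a careful person would: the job done as asked, in the order asked, and still so for the second after the job is handed in, with the robot touching nothing.
It also fails if it takes over 43 s, if anything falls off the work surface, if the arm or the gripper's body presses on something with over 40 N, if the wrist force passes 120 N, or if a joint passes its speed limit or range.

## Working session

There is one attempt and no reset: what is moved stays moved. The work goes in short steps, Python scripts to look and compute and a tool call to move; the robot and the scene stay as the last step left them, time stands still between calls to the robot, and variables do not carry over. Pictures are saved under pics/ and viewed, about 8 in all and at most 12, crops included, and the job is handed in when it is done.

Besides the shell and the picture viewer there is one more tool, called after "Call:" in YAML: its name, and indented under it one key for each argument. apply_moves: Moves the arm, as the interface text tells. Its arguments: {"type":"object","properties":{"targets":{"type":"string"},"force":{"type":"number"}},"required":["targets"]}

```bash
mkdir -p pics
python3 - <<'E'
from bench import *
import cv2,numpy as np
s=sense();print({k:s[k] for k in('time','tool_pos','tcp_rot','finger_gap')})
for c in("scene","top"):
    im=snapshot(c);cv2.imwrite(f"pics/{c}.png",im[:,:,::-1])
    print(c,camera_model(c))
    for q in("block_blue","block_green","block_orange","nest"):
        print(q,[(d["at"],round(d["confidence"],2)) for d in place_of(c,q)])
print(camera_model("wrist"))
E
```

```text
{'time': 0.0, 'tool_pos': array([ 178.8329056 , -572.15543314,  230.22504996]), 'tcp_rot': array([-1.79989056e+02,  1.05729030e-01, -7.26489330e+01]), 'finger_gap': 85.4487536581304}
scene {'fx': 482.2314548340405, 'fy': 482.2314548340405, 'cx': 330.8096467303559, 'cy': 198.98443113634713, 'position': array([1333.6469157 , -560.45438149, 1008.11183607]), 'attitude': array([49.11213397, -0.27923577, 54.30557341])}
block_blue [([277.9, 311.0], 0.67)]
block_green [([237.4, 283.9], 0.8)]
block_orange [([276.9, 244.8], 0.62)]
nest [([210.5, 372.2], 0.93), ([140.7, 363.8], 0.75)]
top {'fx': 365.36502000811845, 'fy': 365.36502000811845, 'cx': 314.7804437949874, 'cy': 200.17800861770982, 'position': array([ 312.80233167,   70.51047216, 1045.71097386]), 'attitude': array([  7.06384641,  -0.88876128, -90.51199148])}
block_blue [([136.5, 366.9], 0.54)]
block_green [([194.9, 360.5], 0.79), ([175.0, 419.6], 0.53)]
block_orange [([171.8, 419.6], 0.67), ([160.3, 275.6], 0.18)]
nest [([157.9, 278.6], 0.81), ([282.6, 191.1], 0.62)]
{'fx': 298.97738068033294, 'fy': 298.97738068033294, 'cx': 320.0414536410109, 'cy': 201.77573047139865, 'T_tool_cam': array([[ 9.99999565e-01, -1.79015175e-04, -9.15343300e-04,
         1.01539409e+00],
       [-4.58119878e-04, -9.49136240e-01, -3.14865349e-01,
        -8.06430092e+01],
       [-8.12419822e-04,  3.14865632e-01, -9.49135909e-01,
        -1.41942941e+02],
       [ 0.00000000e+00,  0.00000000e+00,  0.00000000e+00,
         1.00000000e+00]])}
```

```bash
cat > h.py <<'E'
from bench import *
import cv2,numpy as np
from scipy.spatial.transform import Rotation as Rn
def cam(name,s=None):
    m=camera_model(name)
    K=np.array([[m['fx'],0,m['cx']],[0,m['fy'],m['cy']],[0,0,1]])
    if name=="wrist":
        T=np.eye(4);T[:3,:3]=Rn.from_euler('xyz',s['tcp_rot'],degrees=True).as_matrix();T[:3,3]=s['tool_pos']
        T=T@m['T_tool_cam'];return K,T[:3,:3],T[:3,3]
    return K,Rn.from_euler('xyz',m['attitude'],degrees=True).as_matrix(),np.array(m['position'])
def onplane(c,rc,z):
    K,R,p=c; d=R@(np.linalg.inv(K)@[rc[1],rc[0],1]*[1,-1,-1]); return p+d*(z-p[2])/d[2]
def proj(c,X):
    K,R,p=c; v=(R.T@(np.atleast_2d(X)-p).T)*np.array([[1],[-1],[-1]]); v=K@v; return (v[:2]/v[2]).T  # col,row
E
python3 - <<'E'
from h import *
t=cam("top");s=cam("scene")
for n,a,b in(("blue",[136.5,366.9],[277.9,311]),("green",[194.9,360.5],[237.4,283.9]),("orange",[171.8,419.6],[276.9,244.8])):
    print(n,onplane(t,a,0).round(),onplane(s,b,0).round())
print("nest",onplane(t,[157.9,278.6],40).round(),onplane(t,[282.6,191.1],40).round(),onplane(s,[210.5,372.2],40).round(),onplane(s,[140.7,363.8],40).round())
a=cv2.imread("pics/top.png")[90:320,170:470];b=cv2.imread("pics/scene.png")[100:320,200:450]
cv2.imwrite("pics/a.png",cv2.resize(a,None,fx=2.6,fy=2.6,interpolation=3));cv2.imwrite("pics/b.png",cv2.resize(b,None,fx=2.7,fy=2.7,interpolation=3))
E
```

```text
blue [ 631. -103.    0.] [ 623. -109.    0.]
green [457. -79.   0.] [451. -89.   0.]
orange [ 524. -254.    0.] [ 517. -252.   -0.]
nest [558. 154.  40.] [217. 388.  40.] [543. 166.  40.] [239. 377.  40.]
```

View pics/a.png

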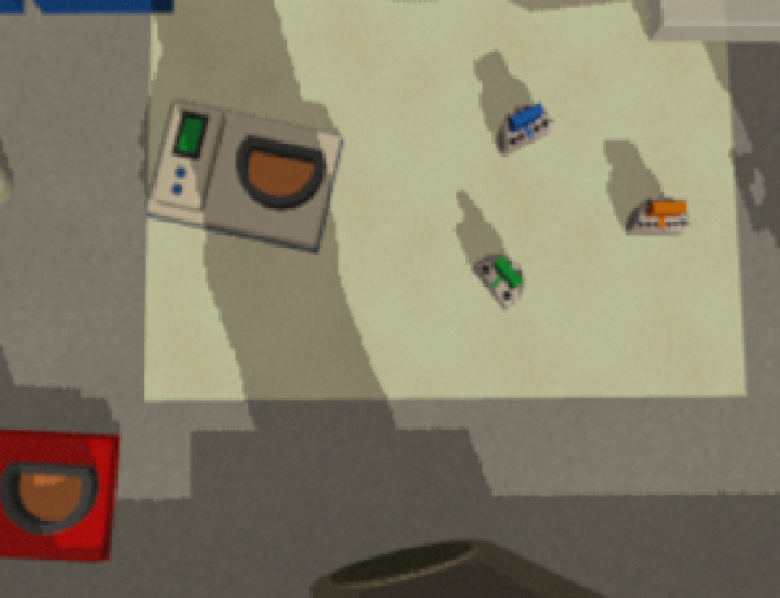

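View pics/b.png

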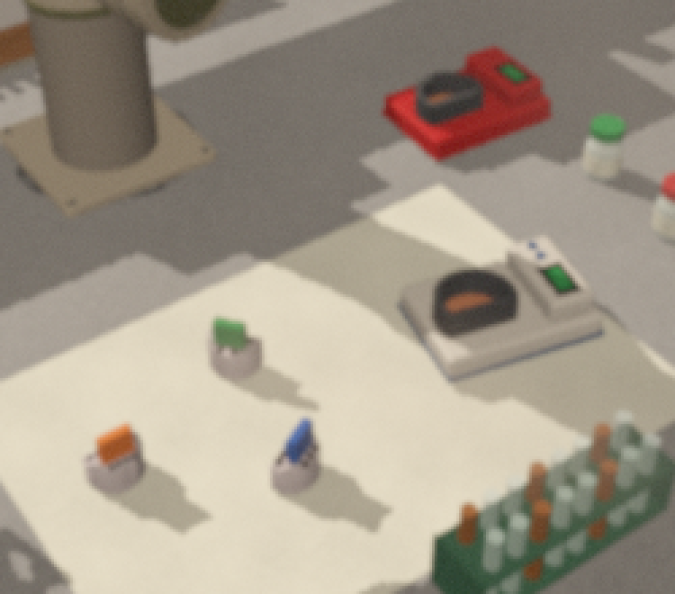

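Top crop: the white heater nest is at crop (280,170) and the blue block at (525,125). Scene crop: blue block at (297,455).
What could be confused with the targets: the green block (scene 237,284), the orange block (277,245) and the red heater's nest (141,364). By description I want the blue tab at scene (278,311) / top (136,367), and the white heater's nest at top (158,279).
Estimates: blue about (627,-106) with yaw about -157, nest about (550,160) with yaw about -13. I'll grip the tab along its length, which keeps the last joint well within range. Next I move above it.

Call:
apply_moves:
  targets: "0 0 0 -2.3 -4.2 0 8.5;0 0 0 -4.6 -8.4 0 8.5;0 0 0 -6.9 -12.6 0 8.5;0 0 0 -9.2 -16.8 0 8.5;0 0 0 -11.5 -21 0 8.5"

```text
time: 1.0
tool_pos: [346.1, -398.9, 231.5]
tcp_rot: [-180.0, -0.0, -72.7]
ft_force: [0.7, -0.9, -0.4]
finger_gap: 84.9
```

Call:
apply_moves:
  targets: "0 0 0 -2.3 -4.2 0 8.5;0 0 0 -4.6 -8.4 0 8.5;0 0 0 -6.9 -12.6 0 8.5;0 0 0 -9.2 -16.8 0 8.5;0 0 0 -11.5 -21 0 8.5"

```text
time: 1.5
tool_pos: [512.5, -226.3, 231.6]
tcp_rot: [-180.0, -0.0, -72.6]
ft_force: [0.4, -0.6, 0.3]
finger_gap: 85.0
```

Call:
apply_moves:
  targets: "0 0 -0.05 -2.3 -4.2 0.5 8.5;0 0 -0.1 -4.6 -8.4 1 8.5;0 0 -0.1 -6.9 -12.6 2 8.5;0 0 -0.1 -8.1 -14.7 3 8.5;0 0 -0.1 -8.1 -14.7 3 8.5"

```text
time: 2.0
tool_pos: [628.2, -103.3, 199.0]
tcp_rot: [179.9, 0.1, -66.7]
ft_force: [-0.4, -0.0, -1.2]
finger_gap: 84.7
```

Run:
```python
from h import *
s=sense();print({k:s[k] for k in('time','tool_pos','tcp_rot','ft_force')})
im=snapshot("wrist");cv2.imwrite("pics/w1.png",im[:,:,::-1])
c=cam("wrist",s)
for q in("block_blue",):
    for f in(place_of,recognise):
        for d in f("wrist",q): print(q,f.__name__,d["at"],d["confidence"],onplane(c,d["at"],0).round(1))
# blue tab top
hsv=cv2.cvtColor(im,cv2.COLOR_RGB2HSV);m=cv2.inRange(hsv,(105,110,40),(125,255,255))
n,l,st,ce=cv2.connectedComponentsWithStats(m)
for i in range(1,n):
    if st[i,4]>60: print(st[i],ce[i])
```

```text
{'time': 2.0, 'tool_pos': array([ 628.17373514, -103.2788787 ,  198.97009109]), 'tcp_rot': array([ 1.79905229e+02,  1.42360076e-01, -6.66973421e+01]), 'ft_force': array([-0.38957783, -0.02769417, -1.22727848])}
block_blue call [186.3, 318.4] 0.95 [ 615.2 -107.6    0. ]
block_blue call [196.1, 321.1] 0.65 [ 605.3 -115.4    0. ]
block_blue call [131.0, 61.1] 0.28 [560.1 181.    0. ]
[102 122  44  86 145] [125.62068966 161.11724138]
[300 196  38  14 437] [318.32723112 202.50800915]
[553 312  11  11  74] [558.18918919 317.12162162]
```

View pics/w1.png

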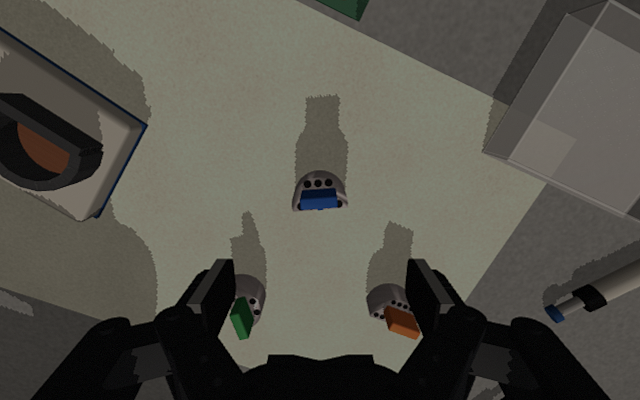

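Wrist view: blue tab at about (318,200) with its bar pointing down the image at (319,208), so the flat faces tool +y (yaw about -157), as the top view suggested. Green is at (240,318), orange at (402,322) and the nest at (40,150). Next I fit the tab silhouette for an exact pose.

```bash
cat >> h.py <<'E'
from scipy.optimize import minimize
def box(x,y,yaw,z0=40,z1=72,dx=6,dy=18):
    c,s=np.cos(np.radians(yaw)),np.sin(np.radians(yaw))
    return np.array([[x+c*a-s*b,y+s*a+c*b,z] for a in(-dx,dx) for b in(-dy,dy) for z in(z0,z1)])
def fit(c,m,x0,dz=0):
    m=(m>0)
    def cost(v):
        P=proj(c,box(*v,40+dz,72+dz)); h=cv2.convexHull((P*16).round().astype(np.int32))
        r=np.zeros(m.shape,np.uint8); cv2.fillConvexPoly(r,h,255,cv2.LINE_AA,4); r=r/255.
        return 1-np.minimum(r,m).sum()/np.maximum(r,m).sum()
    return min((minimize(cost,x0,method='Nelder-Mead',options=dict(initial_simplex=np.array(x0)+np.vstack([np.zeros(3),np.eye(3)*k]))) for k in(4,-4,8)),key=lambda r:r.fun)
E
python3 - <<'E'
from h import *
s=sense();c=cam("wrist",s);im=cv2.imread("pics/w1.png")[:,:,::-1].copy()
hsv=cv2.cvtColor(im,cv2.COLOR_RGB2HSV);m=cv2.inRange(hsv,(105,110,40),(125,255,255));m[:190]=0;m[212:]=0
m[:,:290]=0;m[:,350:]=0
for r in range(192,212): print(r,''.join('#' if v else '.' for v in m[r,295:345]))
f=fit(c,m,[615,-108,-157]);print(f.x,f.fun)
R=c and Rn.from_euler('xyz',s['tcp_rot'],degrees=True).as_matrix()
print("tool shift cm to z=43",R.T@(np.r_[f.x[:2],43]-s['tool_pos'])/10)
E
```

```text
192 ..................................................
193 ..................................................
194 ..................................................
195 ..................................................
196 ................................##########........
197 ...................#######################........
198 .......###################################........
199 .....#####################################........
200 .....#####################################........
201 .....######################################.......
202 .....######################################.......
203 .....######################################.......
204 .....######################################.......
205 .....######################################.......
206 .....######################################.......
207 .....#################################............
208 .....#######################......................
209 ......####.##..........#####......................
210 ..................................................
211 ..................................................
[ 615.72367947 -111.82641338 -147.13362071] 0.4847988677203159
tool shift cm to z=43 [-0.03039391  1.22101872 15.84129846]
```

Run:
```python
from h import *
s=sense();c=cam("wrist",s);im=cv2.imread("pics/w1.png")[:,:,::-1].copy()
print(im[180:216,312].tolist())
x=[613,-107,-157]
print(proj(c,box(*x)).round(1).tolist())
v=cv2.resize(im[160:240,270:370],None,fx=6,fy=6,interpolation=0)
for p in proj(c,box(*x)): cv2.circle(v,tuple(int(t) for t in ((p-[270,160]+.5)*6)),4,(255,0,0),-1)
cv2.imwrite("pics/w1c.png",v[:,:,::-1])
```

```text
[[90, 82, 79], [90, 82, 79], [93, 85, 82], [93, 86, 83], [93, 84, 81], [90, 82, 79], [83, 76, 72], [79, 72, 68], [84, 75, 71], [42, 40, 47], [0, 11, 33], [3, 15, 35], [7, 19, 37], [6, 16, 36], [8, 17, 36], [3, 17, 35], [8, 18, 35], [5, 18, 37], [13, 27, 57], [20, 43, 81], [23, 49, 90], [23, 49, 90], [26, 49, 91], [26, 50, 92], [25, 51, 93], [28, 53, 94], [28, 53, 95], [28, 54, 98], [18, 48, 98], [78, 70, 77], [119, 112, 97], [126, 123, 108], [125, 122, 108], [125, 123, 109], [125, 124, 109], [124, 123, 108]]
[[296.3, 189.8], [293.8, 199.1], [330.4, 189.8], [331.5, 199.2], [296.5, 200.6], [294.1, 210.9], [330.3, 200.6], [331.4, 211.0]]
```

View pics/w1c.png

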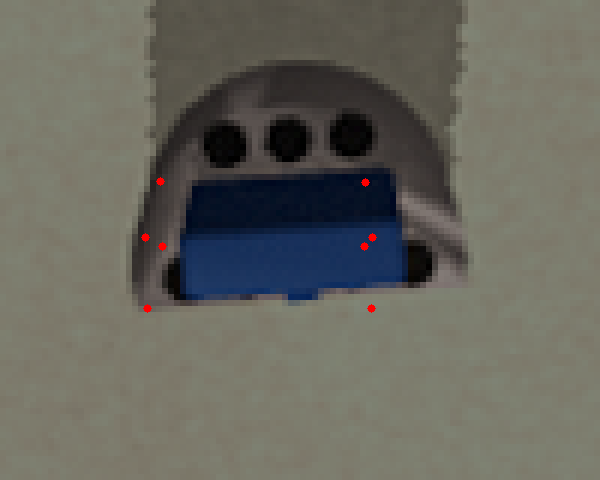

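The crop confirms the blue tab, with the bar toward the flat at the bottom. My mask missed the shaded face, so I'll refit.

Run:
```python
from h import *
s=sense();c=cam("wrist",s);im=cv2.imread("pics/w1.png")[:,:,::-1].astype(int)
m=((im[:,:,2]-im[:,:,0])>16).astype(np.uint8);m[:184]=0;m[209:]=0
m[:,:290]=0;m[:,350:]=0
f=fit(c,m,[615,-111,-155]);print(f.x,f.fun,m.sum())
R=Rn.from_euler('xyz',s['tcp_rot'],degrees=True).as_matrix()
print("tool shift cm to z=44",R.T@(np.r_[f.x[:2],44]-s['tool_pos'])/10,s['tcp_rot'])
```

```text
[ 617.20137723 -111.13776104 -152.50436242] 0.18778681637288652 690
tool shift cm to z=44 [-0.03578642  1.05812529 15.74122359] [ 1.79974180e+02 -1.54741674e-02 -6.69180615e+01]
```

Run:
```python
from h import *
from scipy.optimize import least_squares
s=sense();c=cam("wrist",s)
O=np.array([[190,183],[390,170],[183,237],[398,222],[180,298],[405,287]])/6+[270,160]-.5
# x=-6 is back (image up); y: image right
def mod(v):
    B=box(*v); P=proj(c,B)  # order a(-,+) b(-,+) z(lo,hi)
    return P[[0,2,1,3,5,7]]
f=least_squares(lambda v:(mod(v)-O).ravel(),[615,-111,-155])
print(f.x,f.fun.reshape(-1,2).round(1))
R=Rn.from_euler('xyz',s['tcp_rot'],degrees=True).as_matrix()
print("tool shift cm to z=44",R.T@(np.r_[f.x[:2],44]-s['tool_pos'])/10,s['tcp_rot'])
```

```text
[ 616.60362493 -111.0528873  -153.36585416] [[-0.4 -0.7]
 [ 0.4 -0.6]
 [-1.2 -0.5]
 [ 0.7 -0.2]
 [ 0.3  1.2]
 [ 0.1  0.8]]
tool shift cm to z=44 [-0.06702904  1.10978777 15.74123843] [ 1.79974180e+02 -1.54741674e-02 -6.69180615e+01]
```

Block pose: (617,-111), yaw -153.4, residuals about 1 px. Descending with the jaws along the tab's length.

Call:
apply_moves:
  targets: "0 0 -0.06 -0.05 1.1 3 8.5;0 0 -0.06 -0.05 1.1 6 8.5;0 0 -0.06 -0.05 1.1 9 8.5;0 0 -0.06 -0.05 1.1 12 8.5;0 0 -0.06 -0.05 1.1 13 8.5"

```text
time: 2.65
tool_pos: [614.4, -111.6, 68.4]
tcp_rot: [179.8, 0.2, -63.6]
ft_force: [-1.0, 0.7, 0.5]
finger_gap: 85.1
```

Call:
apply_moves:
  targets: "0 0 0 0 0 0.8 8.5;0 0 0 0 0 1.6 8.5;0 0 0 0 0 2.3 8.5;0 0 0 0 0 2.7 8.5;0 0 0 0 0 2.7 8.5"

```text
time: 3.15
tool_pos: [617.1, -110.6, 44.2]
tcp_rot: [180.0, 0.0, -63.5]
ft_force: [0.1, 0.2, 0.3]
finger_gap: 84.9
```

Run:
```python
from h import *
s=sense();print({k:s[k] for k in('time','tool_pos','tcp_rot','ft_force','finger_gap')})
im=snapshot("wrist");cv2.imwrite("pics/w2.png",im[:,:,::-1])
```

```text
{'time': 3.15, 'tool_pos': array([ 617.07710975, -110.59502772,   44.19730384]), 'tcp_rot': array([ 1.79994610e+02,  3.96321241e-03, -6.34800022e+01]), 'ft_force': array([0.10827428, 0.18114888, 0.29838794]), 'finger_gap': 84.8957467357128}
```

View pics/w2.png

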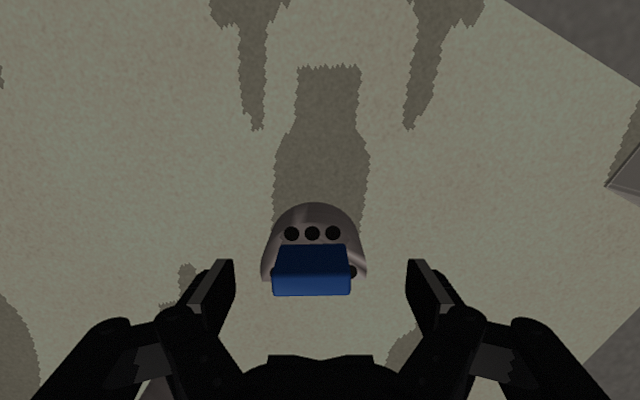

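Run:
```python
from h import *
from scipy.optimize import least_squares
s=sense();c=cam("wrist",s)
im=cv2.imread("pics/w2.png").astype(int)
for r in (250,258,266,275,285,292,295): 
    q=np.where((im[r,240:380,0]-im[r,240:380,2])>12)[0]+240; print(r,q.min(),q.max(),im[r,311])
print(im[240:300:3,311].tolist())
p=s['tool_pos']
print(proj(c,box(p[0],p[1],-153.5))[[0,2,1,3,5,7]].round(1).tolist())
```

```text
250 279 345 [35 16  6]
258 277 347 [36 18  8]
266 275 349 [35 14  6]
275 271 350 [59 31 15]
285 272 350 [92 52 28]
292 273 349 [100  60  35]
295 274 332 [94 59 35]
[[31, 32, 35], [61, 64, 70], [34, 15, 4], [35, 15, 7], [33, 15, 4], [37, 18, 9], [36, 18, 8], [35, 16, 6], [36, 18, 8], [35, 15, 5], [35, 17, 6], [43, 20, 6], [68, 36, 17], [91, 49, 26], [91, 51, 27], [92, 52, 28], [95, 54, 30], [99, 59, 35], [102, 59, 33], [108, 125, 127]]
[[284.9, 247.0], [351.1, 247.0], [276.8, 280.2], [358.3, 280.2], [278.0, 303.1], [357.2, 303.1]]
```

Tab centre is at about (311,285) against the expected (318,291), and the pads are at columns 234 and 406 (mid 320). So I shift about -3 mm in tool x and -4 mm in y, then close.

Call:
apply_moves:
  targets: "0 0 0 -0.15 -0.2 0.1 8.5;0 0 0 -0.3 -0.4 0.2 8.5;0 0 0 -0.3 -0.4 0.2 6;0 0 0 -0.3 -0.4 0.2 5;0 0 0 -0.3 -0.4 0.2 4.2"
  force: 30

```text
time: 3.7
tool_pos: [619.4, -106.1, 42.4]
tcp_rot: [-180.0, -0.0, -63.5]
ft_force: [0.4, 0.4, -0.2]
finger_gap: 43.7
```

Call:
apply_moves:
  targets: "0 0 0 0 0 0 3;0 0 0 0 0 0 3;0 0 0 0 0 0 3;0 0 0 0 0 0 3;0 0 0 0 0 0 3"
  force: 30

```text
time: 4.2
tool_pos: [619.4, -106.2, 42.4]
tcp_rot: [-180.0, -0.0, -63.5]
ft_force: [-1.1, 0.3, 1.5]
finger_gap: 35.3
```

Run:
```python
from h import *
s=sense();print({k:s[k] for k in('time','tool_pos','tcp_rot','ft_force','finger_gap')})
im=snapshot("wrist");cv2.imwrite("pics/w3.png",im[:,:,::-1])
```

```text
{'time': 4.2, 'tool_pos': array([ 619.38189407, -106.19157782,   42.42620699]), 'tcp_rot': array([-1.79993518e+02, -5.31373428e-03, -6.34848429e+01]), 'ft_force': array([-1.07711168,  0.33705405,  1.53699299]), 'finger_gap': 35.28323181773716}
```

View pics/w3.png

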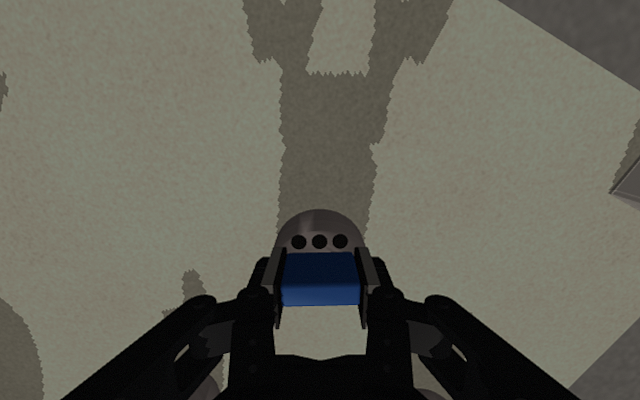

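Gripped squarely: gap 35.3, tab centred between the pads at about (320,280). Now I lift.

Call:
apply_moves:
  targets: "0 0 0 0 0 -0.5 3;0 0 0 0 0 -2.5 3;0 0 0 0 0 -5.5 3;0 0 0 0 0 -9 3;0 0 0 0 0 -12 3"

```text
time: 4.75
tool_pos: [619.2, -106.2, 163.9]
tcp_rot: [-180.0, -0.0, -63.5]
ft_force: [0.8, -0.3, -1.5]
finger_gap: 35.7
```

Call:
apply_moves:
  targets: "0 0 -0.14 -4.3 -2.2 -1 3;0 0 -0.28 -8.7 -4.4 -2 3;0 0 -0.42 -13 -6.5 -3 3;0 0 -0.56 -17.4 -8.7 -3 3;0 0 -0.7 -21.5 -10.7 -3 3"

```text
time: 5.25
tool_pos: [619.0, 136.1, 193.0]
tcp_rot: [-180.0, -0.0, -23.0]
ft_force: [1.1, -1.6, -1.5]
finger_gap: 35.8
```

Call:
apply_moves:
  targets: "0 0 -0.14 0 0 0 3;0 0 -0.28 0 0 0 3;0 0 -0.42 0 0 0 3;0 0 -0.56 0 0 0 3;0 0 -0.7 0 0 0 3"

```text
time: 5.75
tool_pos: [618.8, 134.0, 192.1]
tcp_rot: [-180.0, 0.0, 17.1]
ft_force: [0.2, 0.2, -2.2]
finger_gap: 35.7
```

Call:
apply_moves:
  targets: "0 0 -0.14 0 0 0 3;0 0 -0.28 0 0 0 3;0 0 -0.42 0 0 0 3;0 0 -0.56 0 0 0 3;0 0 -0.7 0 0 0 3"

```text
time: 6.25
tool_pos: [618.8, 133.9, 192.1]
tcp_rot: [-180.0, 0.0, 57.2]
ft_force: [0.7, 0.3, -1.6]
finger_gap: 35.6
```

Call:
apply_moves:
  targets: "0 0 -0.14 0 0 0 3;0 0 -0.28 0 0 0 3;0 0 -0.35 0 0 0 3;0 0 -0.35 0 0 0 3;0 0 -0.35 0 0 0 3"

```text
time: 6.75
tool_pos: [618.9, 133.9, 192.1]
tcp_rot: [-180.0, 0.0, 76.8]
ft_force: [0.1, -0.2, -0.9]
finger_gap: 35.2
```

Run:
```python
from h import *
s=sense();print({k:s[k] for k in('time','tool_pos','tcp_rot','ft_force','finger_gap')})
im=snapshot("wrist");cv2.imwrite("pics/w4.png",im[:,:,::-1])
c=cam("wrist",s)
for d in place_of("wrist","nest"): print(d["at"],d["confidence"],onplane(c,d["at"],40).round(1))
```

```text
{'time': 6.75, 'tool_pos': array([618.92604954, 133.90942341, 192.14660761]), 'tcp_rot': array([-1.79978769e+02,  1.19084158e-02,  7.67520003e+01]), 'ft_force': array([ 0.07352245, -0.21650364, -0.86491165]), 'finger_gap': 35.234267179232795}
[118.1, 330.1] 0.86 [556.  157.2  40. ]
```

View pics/w4.png

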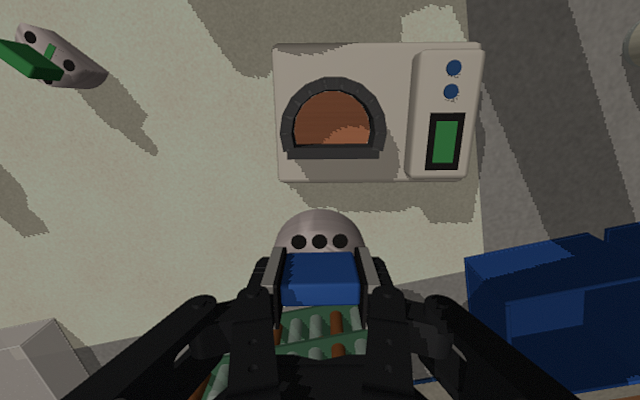

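Wrist view: nest with copper floor at about (332,118), its flat wall at the bottom (rows 145-158), console to the right, as described. The held block's flat also faces down the image, so they're nearly aligned. Next I fit the nest rim.

```bash
cat >> h.py <<'E'
def D(x,y,yaw,r,flat,z):
    a0=np.arccos((flat-12)/r); t=np.linspace(a0,2*np.pi-a0,60)
    P=np.c_[12+r*np.cos(t),r*np.sin(t)]; c,s=np.cos(np.radians(yaw)),np.sin(np.radians(yaw))
    return np.c_[P@np.array([[c,s],[-s,c]])+[x,y],np.full(60,z)]
def fitD(c,m,x0):
    def cost(v):
        h=cv2.convexHull((proj(c,np.vstack([D(*v,46,34,40),D(*v,46,34,70)]))*16).round().astype(np.int32))
        r=np.zeros(m.shape,np.uint8); cv2.fillConvexPoly(r,h,255,cv2.LINE_AA,4); r=r/255.
        return 1-np.minimum(r,m).sum()/np.maximum(r,m).sum()
    return min((minimize(cost,x0,method='Nelder-Mead',options=dict(initial_simplex=np.array(x0)+np.vstack([np.zeros(3),np.eye(3)*k]))) for k in(4,-4,8,-8)),key=lambda r:r.fun)
E
python3 - <<'E'
from h import *
s=sense();c=cam("wrist",s);im=cv2.imread("pics/w4.png")
g=im.max(2).astype(int); sat=cv2.cvtColor(im,cv2.COLOR_BGR2HSV)[:,:,1]
print(g[100,275:400:3].tolist(), g[65:185:3,332].tolist())
m=((g<85)|(sat>110)).astype(np.uint8)
k=np.zeros_like(m);k[68:166,272:394]=1;m*=k
n,l,st,ce=cv2.connectedComponentsWithStats(m);i=1+st[1:,4].argmax();m=(l==i).astype(np.uint8)
m=cv2.morphologyEx(m,cv2.MORPH_CLOSE,np.ones((9,9)))
f=fitD(c,m,[556,157,-13]);print(f.x,f.fun,st[i])
# in-hand tab fit
d=im.astype(int);b=((d[:,:,0]-d[:,:,2])>12).astype(np.uint8);b[:245]=0;b[312:]=0;b[:,:270]=0;b[:,372:]=0
for r in(255,265,275,285,300): q=np.where(b[r])[0];print(r,q.min(),q.max())
p=s['tool_pos'];print('tab exp',proj(c,box(p[0],p[1],s['tcp_rot'][2]-90,p[2]-2.4,p[2]+29.6))[[0,2,1,3,5,7]].round(1).tolist(), [int(v) for v in d[245:312:3,318,0]])
v=im.copy()
for z,r,fl,col in((70,46,34,(0,255,0)),(40,36,24,(255,255,0)),(70,36,24,(0,0,255))):
    cv2.polylines(v,[(proj(c,D(*f.x,r,fl,z))*16).astype(np.int32)],True,col,1,cv2.LINE_AA,4)
cv2.imwrite("pics/w4c.png",cv2.resize(v[30:330,240:500],None,fx=2,fy=2,interpolation=3)[:,:])
E
```

```text
[139, 147, 148, 149, 151, 41, 50, 48, 50, 49, 45, 86, 97, 97, 97, 97, 96, 95, 96, 96, 96, 95, 96, 96, 96, 96, 97, 78, 15, 50, 51, 45, 62, 46, 89, 147, 146, 146, 146, 145, 145, 146] [148, 148, 148, 150, 64, 50, 51, 51, 40, 98, 96, 94, 97, 95, 97, 96, 94, 94, 93, 95, 93, 94, 110, 130, 133, 130, 105, 34, 47, 47, 47, 38, 105, 105, 106, 106, 105, 105, 102, 87]
[556.3104173  158.97924628 -14.41098343] 0.039379137995678715 [ 280   77  107   83 7298]
255 286 352
265 285 355
275 282 358
285 280 360
300 281 359
tab exp [[288.5, 248.8], [355.6, 248.9], [281.1, 283.0], [363.8, 283.0], [282.1, 306.1], [362.5, 306.2]] [19, 32, 130, 82, 82, 83, 84, 83, 85, 84, 84, 85, 84, 110, 117, 114, 113, 112, 110, 109, 73, 52, 52]
```

View pics/w4c.png

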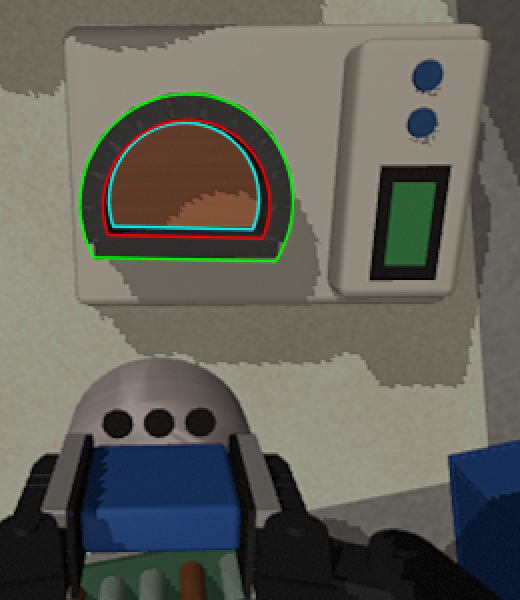

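The fit overlays the rim well (IoU 0.96): nest at (556.3,159.0), yaw -14.4. Now I hover just above the rim.

Call:
apply_moves:
  targets: "0 0 0.02 0.3 -2 0 3;0 0 0.02 0.6 -4 0 3;0 0 0.02 1.05 -6.6 0 3;0 0 0.02 1.05 -6.67 0 3;0 0 0.02 1.05 -6.67 1 3"

```text
time: 7.35
tool_pos: [557.6, 159.8, 184.0]
tcp_rot: [179.8, -0.1, 75.7]
ft_force: [0.8, 0.6, -1.6]
finger_gap: 35.4
```

Call:
apply_moves:
  targets: "0 0 0 0 0 1.5 3;0 0 0 0 0 3 3;0 0 0 0 0 4.5 3;0 0 0 0 0 5.5 3;0 0 0 0 0 5.5 3"

```text
time: 7.85
tool_pos: [554.9, 158.9, 124.2]
tcp_rot: [-179.8, 0.1, 75.7]
ft_force: [0.0, -0.1, -1.9]
finger_gap: 35.9
```

Run:
```python
from h import *
import time
snapshot("top");s=sense();print({k:s[k] for k in('time','tool_pos','tcp_rot','ft_force','finger_gap')})
im=snapshot("wrist").copy();c=cam("wrist",s)
p=s['tool_pos'];yb=s['tcp_rot'][2]-90;zb=p[2]-42.4
for v,col in(((*D(0,0,0,46,34,70)[0],),None),):pass
n=(556.3,159.0,-14.4)
L=lambda P,col:cv2.polylines(im,[(proj(c,P)*16).astype(np.int32)],True,col,1,cv2.LINE_AA,4)
L(D(*n,46,34,70),(0,255,0));L(D(*n,36,24,70),(255,0,0));L(D(p[0],p[1],yb,30,18,zb+40),(255,255,0))
print(D(p[0],p[1],yb,30,18,0)[0])
cv2.imwrite("pics/w5.png",cv2.resize(im[130:400,180:460],None,fx=2.2,fy=2.2,interpolation=3)[:,:,::-1])
```

```text
{'time': 7.9, 'tool_pos': array([555.75308571, 159.05582066, 125.80249225]), 'tcp_rot': array([-1.79866291e+02,  6.29962906e-02,  7.57282399e+01]), 'ft_force': array([ 0.38345726, -0.20050376, -2.29762738]), 'finger_gap': 35.521118188860086}
[580.44377705 183.10514001   0.        ]
```

View pics/w5.png

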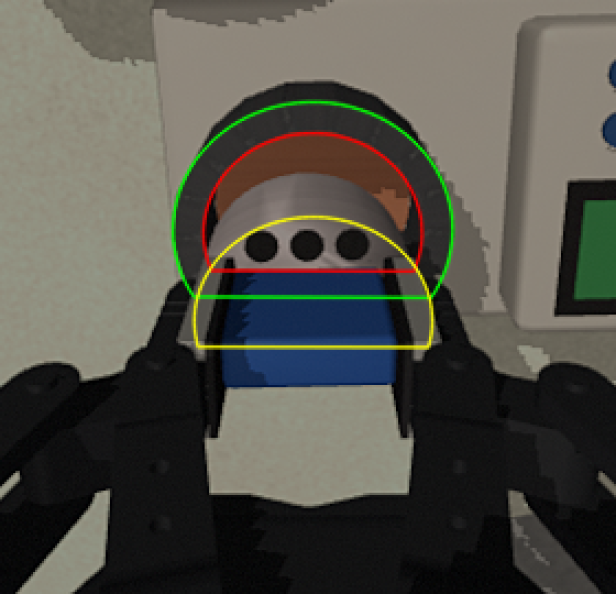

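Crop check: the nest model matches the rim (red on the inner edge, green on the rim top at z=70; the dark band above green is the outer wall). The block (holes centred at column 306) sits about 1.3 mm left of the nest centre (313), well within the 6 mm play. I correct +1 mm and lower slowly.

Call:
apply_moves:
  targets: "0 0 0 0.1 0 0.5 3;0 0 0 0.1 0 1 3;0 0 0 0.1 0 1.6 3;0 0 0 0.1 0 2.2 3;0 0 0 0.1 0 2.8 3"

```text
time: 8.45
tool_pos: [556.6, 160.3, 98.7]
tcp_rot: [-180.0, 0.0, 75.7]
ft_force: [0.1, -0.7, -1.3]
finger_gap: 35.6
```

Call:
apply_moves:
  targets: "0 0 0 0 0 0.3 3;0 0 0 0 0 0.6 3;0 0 0 0 0 0.9 3;0 0 0 0 0 1.1 3;0 0 0 0 0 1.2 3"

```text
time: 8.95
tool_pos: [556.7, 160.3, 87.1]
tcp_rot: [-180.0, 0.0, 75.7]
ft_force: [0.5, -0.3, -1.0]
finger_gap: 35.5
```

Call:
apply_moves:
  targets: "0 0 0 0 0 0.1 3;0 0 0 0 0 0.2 3;0 0 0 0 0 0.3 3;0 0 0 0 0 0.35 3;0 0 0 0 0 0.4 3"

```text
time: 9.45
tool_pos: [556.8, 160.3, 83.3]
tcp_rot: [180.0, -0.0, 75.7]
ft_force: [0.3, -0.8, -1.1]
finger_gap: 35.4
```

Call:
apply_moves:
  targets: "0 0 0 0 0 0.02 3;0 0 0 0 0 0.04 3;0 0 0 0 0 0.06 3;0 0 0 0 0 0.08 3;0 0 0 0 0 0.08 3"

```text
time: 9.95
tool_pos: [556.8, 160.3, 82.5]
tcp_rot: [-180.0, -0.0, 75.7]
ft_force: [-0.4, 1.0, -0.1]
finger_gap: 35.3
```

Contact should be imminent: weight -1.5 is going to about 0. A little further until the force rises.

Call:
apply_moves:
  targets: "0 0 0 0 0 0.02 3;0 0 0 0 0 0.04 3;0 0 0 0 0 0.05 3;0 0 0 0 0 0.05 3;0 0 0 0 0 0.05 3"

```text
time: 10.45
tool_pos: [557.0, 160.3, 82.4]
tcp_rot: [180.0, -0.0, 75.7]
ft_force: [-2.5, -1.4, 5.0]
finger_gap: 35.7
```

Upward contact of 5 N at z = 82.4, exactly the expected seated height. Releasing.

Call:
apply_moves:
  targets: "0 0 0 0 0 0 3.8;0 0 0 0 0 0 4.2;0 0 0 0 0 0 5;0 0 0 0 0 0 6;0 0 0 0 0 0 6"

```text
time: 10.95
tool_pos: [556.7, 160.3, 81.9]
tcp_rot: [-180.0, -0.0, 75.7]
ft_force: [-0.1, -0.8, -0.2]
finger_gap: 59.7
```

Call:
apply_moves:
  targets: "0 0 0 0 0 -0.5 6;0 0 0 0 0 -1.5 6;0 0 0 0 0 -3 6;0 0 0 0 0 -5 6;0 0 0 0 0 -8 6"

```text
time: 11.45
tool_pos: [556.0, 160.1, 162.7]
tcp_rot: [-179.9, 0.0, 75.7]
ft_force: [0.2, -0.2, -0.8]
finger_gap: 59.8
```

Call:
apply_moves:
  targets: "0 0 0 0 1.5 -1.5 6;0 0 0 0 3.5 -3 6;0 0 0 0 6 -3.5 6;0 0 0 0 7 -3.5 6;0 0 0 0 7 -3.5 6"

```text
time: 11.95
tool_pos: [625.5, 142.7, 197.7]
tcp_rot: [180.0, -0.0, 75.7]
ft_force: [-1.1, 0.4, -1.1]
finger_gap: 60.3
```

Run:
```python
from h import *
snapshot("top");t=cam("top")
for q in("block_blue","block_green","block_orange"):
    print(q,[(d["at"],round(d["confidence"],2),onplane(t,d["at"],40 if 'blue' in q else 0).round()) for d in place_of("top",q)])
s=sense();print({k:s[k] for k in('time','tool_pos','tcp_rot','ft_force','finger_gap')})
im=snapshot("wrist").copy();c=cam("wrist",s)
print([(d["at"],onplane(c,d["at"],40)) for d in place_of("wrist","block_blue")])
n=(556.3,159.0,-14.4)
L=lambda P,col:cv2.polylines(im,[(proj(c,P)*16).astype(np.int32)],True,col,1,cv2.LINE_AA,4)
L(D(*n,46,34,70),(0,255,0));L(D(*n,30,18,80),(255,255,0))
for v in proj(c,box(*n,112,112)): cv2.circle(im,tuple(v.astype(int)),1,(255,0,0),-1)
cv2.imwrite("pics/w6.png",cv2.resize(im[20:220,220:480],None,fx=2.8,fy=2.8,interpolation=3)[:,:,::-1])
```

```text
block_blue []
block_green [([174.4, 421.3], 0.74, array([ 516., -259.,    0.])), ([196.4, 362.7], 0.61, array([452., -86.,   0.]))]
block_orange [([171.7, 420.5], 0.61, array([ 524., -257.,    0.]))]
{'time': 12.15, 'tool_pos': array([623.44903465, 143.38137097, 196.38717249]), 'tcp_rot': array([-1.79910420e+02,  2.58428160e-02,  7.57662116e+01]), 'ft_force': array([ 0.34869817, -0.24436962, -0.17544821]), 'finger_gap': 60.43684736194572}
[([119.3, 320.4], array([559.77032822, 158.57149922,  40.        ]))]
```

View pics/w6.png

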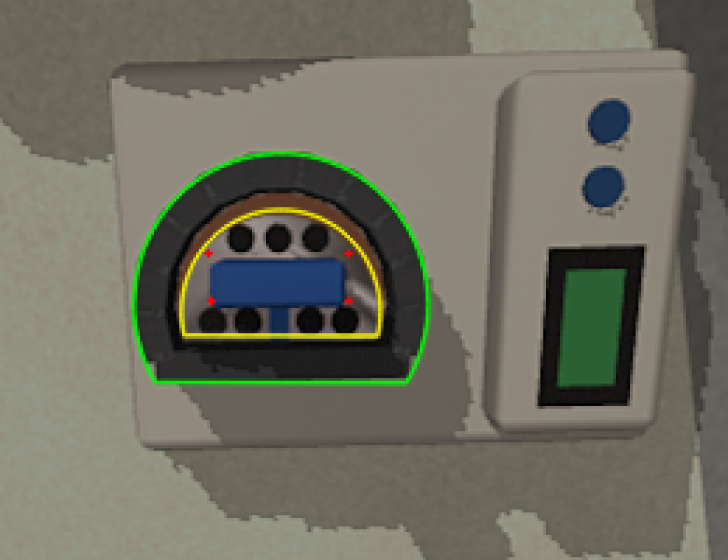

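The block sits inside the rim, level and flat to flat. The predicted seated outline matches its top within 1-2 mm (tab at crop (278,283), bar toward the flat wall). Handing in.

```bash
python3 -c "
from bench import *
print(hand_in())"
```

```text
the job is handed in; nothing more can be done
None
```

The blue block is seated in the white heater's nest, flat to flat and upright. The gripper is open and well clear, and I handed the job in at about 12.2 s of the 43 s allowed.

**How it went:** I gripped the blue tab along its length and turned the block about 139°. I lowered it in small steps until I felt a 5 N contact at tool height 82.4 mm, exactly the expected seated height, and only then let go.

**Last checks:**
- **Fit:** the last wrist picture shows the block inside the rim. Its top lies within about 1–2 mm of the predicted seated outline, with the bar toward the flat wall.
- **Other blocks:** the networks place green and orange within a few mm of where they started, and the arm never went near the red look-alike.

**What disagreed:**
- **First pose estimate:** it was about 5 mm off, probably because the arm was still settling. I corrected it by eye before gripping.
- **Top camera:** the network found no blue block in its last top view, and it also gave orange a second label as green. The wrist network did find the blue block at (560,159), about 3–4 mm from the measured nest centre.

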